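# Roll the rolling pin to the green strip

### The job

Clear the middle of the pastry mat: with a fingertip on the top of the rolling pin's wooden barrel, push so that the pin rolls (turning, not being dragged) across the mat until it rests centred over the green strip and lined up with it, then take the hand away. Touch the pin only on the top of its barrel, never on its handles or low on its sides, do not grip or lift it, and leave the carton, bottle, ring and jar alone.

Things in the scene. Friction and masses are not known exactly. Their poses are not given: they have to be found in the camera images.
- pin: Wooden rolling pin, about 0.45 kg, loose on the mat: pale barrel 60 mm in diameter, 200 mm long; at each end a dark handle 62 mm long, up to 27 mm thick. Origin: middle of the barrel, on its axis, 34 mm above the table (barrel's top at 64 mm). Its y axis runs along the pin; x and z turn as it rolls. Friction 0.6 or so. Some rolling resistance: let go at a few cm/s it stops within a few mm
- pin_line (a point): Middle of a black line, 5 mm wide, drawn lengthwise on the barrel's surface, 30 mm from the axis; on top at the start, it turns with the pin. A fingertip pressed on the top with 3 to 8 N and moved level across the pin rolls the axis half as far as the fingertip goes, so it runs ahead of the top: several short strokes are usual
- mat: Pastry mat, white with a grey rim, fixed to the table: 340 mm (its x) by 420 mm (its y), 4 mm thick. Origin: centre of its underside, on the table; its x axis is horizontal, across both strips, z up. The pin starts near its middle, roughly parallel to the strips
- green_strip: Flat green strip printed on the mat (no height to speak of), 30 mm wide (its x) and 380 mm long (its y), parallel to the mat's y, longer than the pin so that its ends show. Origin: its centre, 4 mm above the table. It lies 65 to 125 mm from the pin's start, on the near or the far side
- red_strip: The same strip in red on the other side of the pin; not the target
- carton: Blue rice carton, loose, 70 x 130 x 65 mm high; origin at the centre of its underside. Leave alone
- oil: Amber glass oil bottle, loose, 64 mm in diameter, 180 mm high; origin at the centre of its underside. Leave alone
- cutter: Steel ring pastry cutter, loose, 70 mm in diameter, 35 mm high; origin at the centre of its underside. Leave alone
- salt: White jar with wooden lid, loose, 60 mm in diameter, 80 mm high; origin at the centre of its underside. Leave alone

How it is judged:
By the outcome, as a careful person would: the job done as asked, in the order asked, and still so for the second after the job is handed in, with the robot touching nothing.
It also fails if it takes over 61 s, if anything falls off the work surface, if the arm or the gripper's body presses on something with over 40 N, if the wrist force passes 120 N, or if a joint passes its speed limit or range.

### The arm

A 6-joint arm with a two-finger parallel gripper is mounted at the origin on the work surface. World frame = base frame: x ahead of the robot, y to its left, z up, the work surface at z = 0. Lengths are in m, angles in degrees, forces in N, time in s.
With the tool pointing down it reaches from about 0.35 to 0.875 m from the base axis. Payload 4.2 kg.
Tool frame: the origin (TCP) lies at the very end of the fingers, on their centre line; the grasp point (between the pads) lies 19 mm behind it; z points along the fingers, y is the line along which they close (so a half turn about z gives the same grasp; the last joint's range is limited). The gripper opens to 87 mm and grips with 3 to 60 N. Pads are 19 mm wide; open, the fingers measure 117 mm over their backs; the gripper's body (75 mm by 190 mm) begins 51 mm behind the grasp point.
Start: joints at [81.566, 22.042, 0.453, 0, -68.411, -14.817], TCP at [0.247, 0.574, 0.223] pointing down, gripper open.
Joint ranges: [-179.83, 179.83], [-69.29, 118.12], [-61.27, 80.66], [-181.25, 117.63], [-171.15, -9.14], [-177.46, 177.46]. Speed limits (degrees/s): [159.86, 159.86, 180, 180, 180, 180].

### API

Orientations are given as a 3x3 rotation matrix whose columns are the frame's x, y, z axes.
In Python, from station import sense, cams, r gives the robot as it stands. The module is installed in compiled form; this text tells all that it offers.
- The arm moves only by the tool step_arm, never from a script. Its argument "targets" is text: rows parted by semicolons, each of 4 numbers parted by spaces: the shift along the tool's x, y, z in cm, then the turn about the tool's z in degrees. In form: x y z turn; .... A call has 1 to 12 rows; each row shifts and turns the commanded pose from where the row before left it, along the tool's axes as they then stand; what a row does not reach is not made up. A row lasts 1/12 s, in which the tool goes at most 41.7 mm and 7.16 degrees, less where a joint would pass 70% of its speed; a pose out of reach is approached as far as the arm can. A call with a gripper value outside its range is refused whole. "claw" is the finger opening in cm, from 0 to 8.7, set as the call begins (left out, the last holds). The fingers move at their own pace and stop on an object; the grip force is fixed at half the most. Time passes only in rows, so rows that do not move let the fingers close. It gives the time, the measured TCP pose, the force, the opening and the grip force at its end, in the units of the state.
- sense(): the state, without advancing time (a new reading comes with each control period).
- cams.capture(name): name is "scene" or "top" or "wrist"; returns a dict with "frame" (384x512x3 uint8, blue, green, red), "vertical_fov" (degrees; the focal length in pixels is half the picture's height over the tangent of half this angle, whatever the lens; pixels are square), "cx", "cy" (the principal point, pixels), "eye" and "rotation" of the camera in the world; the wrist camera has in their place "tool_from_camera" (4x4, takes a point from camera to tool coordinates, whose origin is the TCP and whose axes are the flange's). Camera axes: x right, y down, z forward; pixel columns grow to the right and rows downward; lengths in m; the calibration is good to about 2 mm. A picture is of the moment at which its call begins: read the wrist's pose just before it. There is no depth.
- r.finish_job(): hands the job in; it is judged then, once.
The state is a dict: "time_s": time; "joints": joint angles; "joint_velocities": joint speeds; "effort": joint torques, N m; "tcp_pos": TCP position; "ee_rot": TCP orientation; "wrist_force": force on the tool from outside, world axes, zero at the start; "moment": the same for the moment, N m; "gripper_width": opening from 0.0 (shut) to 1.0 (fully open); "gripper_force": force on a finger pad.
Only numpy, scipy, OpenCV 4.12 (cv2) and the standard library are available. Lean on these libraries where they do the work, as an engineer would, in place of code of your own. Each camera call takes 0.05 s, during which the arm holds its last target. There are 200 camera calls.

## Working session

There is one attempt and no reset: what is moved stays moved. The work goes in short steps, Python scripts to look and compute and a tool call to move; the robot and the scene stay as the last step left them, time stands still between calls to the robot, and variables do not carry over. Pictures are saved under pics/ and viewed, at most 10 in all, crops included, and the job is handed in when it is done.

Besides the shell and the picture viewer there is one more tool, called after "Call:" by a JSON object that holds its "method" and its "body". step_arm: Moves the arm, as the interface text tells. Its arguments: {"type":"object","properties":{"targets":{"type":"string"},"claw":{"type":"number"}},"required":["targets"]}

```bash
mkdir -p pics; cat > h.py <<'E'
import numpy as np, cv2
from station import sense, cams, r
def cap(n):
    s=sense(); c=cams.capture(n); im=c["frame"]
    c["f"]=im.shape[0]/2/np.tan(np.radians(c["vertical_fov"]/2))
    if n=="wrist":
        T=np.array(c["tool_from_camera"]); R=np.array(s["ee_rot"])
        c["rotation"]=R@T[:3,:3]; c["eye"]=np.array(s["tcp_pos"])+R@T[:3,3]
    return c
def ray(c,uv,z):
    uv=np.atleast_2d(uv).astype(float)
    d=np.c_[(uv[:,0]-c["cx"])/c["f"],(uv[:,1]-c["cy"])/c["f"],np.ones(len(uv))]@np.array(c["rotation"]).T
    e=np.array(c["eye"]); return e+d*((z-e[2])/d[:,2])[:,None]
E
python3 - <<'E'
from h import *
for n in("top","scene"):
    c=cap(n); cv2.imwrite(f"pics/{n}0.png",c["frame"]); print(n,c["eye"],np.round(c["rotation"],3).tolist(),c["f"],c["cx"],c["cy"])
s=sense(); print(s["time_s"],s["tcp_pos"],np.round(s["ee_rot"],3).tolist())
E
```

```text
top [0.36079149 0.06182245 1.45611662] [[0.008, -0.991, 0.134], [-1.0, -0.009, -0.001], [0.003, -0.134, -0.991]] 479.49007329506804 250.8985895368506 193.381287971633
scene [1.29530502 0.3817032  0.63266005] [[-0.394, 0.546, -0.739], [0.919, 0.224, -0.324], [-0.011, -0.807, -0.59]] 357.9768122834197 253.92173094704899 196.7269499032117
0.1 [0.24649182 0.57375215 0.22157032] [[0.919, -0.395, -0.001], [-0.395, -0.919, -0.002], [0.0, 0.002, -1.0]]
```

View pics/top0.png

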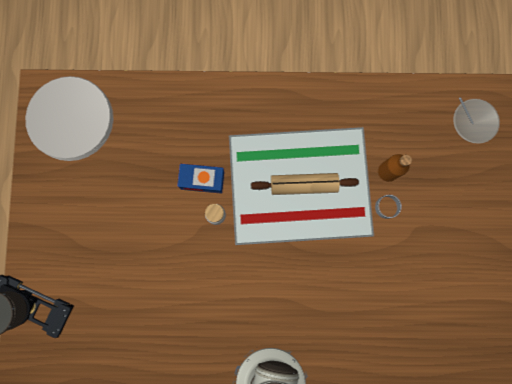

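View pics/scene0.png

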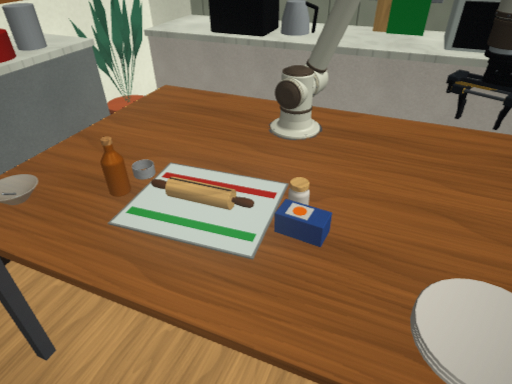

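The top view shows the green strip on the far side (row ~153, cols 237–360), the pin at row ~184 (barrel cols 272–339) and the red strip at row ~216. The carton and jar are on the left at (202,178) and (214,213), and the bottle and ring on the right at (393,167) and (389,206).

```bash
cat >> h.py <<'E'
def line(P):
    "centre and heading angle (deg from +y, towards +x) of an elongated set of points"
    (c,s,a)=cv2.minAreaRect((P[:,:2]*1000).astype(np.float32))
    b=cv2.boxPoints((c,s,a)); e=[b[1]-b[0],b[2]-b[1]]; d=max(e,key=np.linalg.norm); d=d*np.sign(d[1])
    return np.array(c)/1000, np.degrees(np.arctan2(d[0],d[1])), np.sort(s)/1000
def big(m):
    n,l,st,_=cv2.connectedComponentsWithStats(m.astype(np.uint8)); k=1+np.argmax(st[1:,4]); v,u=np.where(l==k); return np.c_[u,v]
def masks(im):
    h=cv2.cvtColor(im,cv2.COLOR_BGR2HSV).astype(int); H,S,V=h[...,0],h[...,1],h[...,2]
    return (H>50)&(H<80)&(S>120), (H>8)&(H<25)&(S>60)&(V>150)
E
python3 - <<'E'
from h import *
c=cap("top"); im=c["frame"]; g,b=masks(im)
roi=np.zeros(g.shape,bool); roi[140:230,240:365]=1
print("green",line(ray(c,big(g&(np.arange(384)[:,None]>100)),.004)))
bm=big(cv2.morphologyEx((b&roi).astype(np.uint8),cv2.MORPH_CLOSE,np.ones((5,5)))); print("barrel@.049",line(ray(c,bm,.049)),line(ray(c,bm,.034)), bm.min(0),bm.max(0))
for n,uv,z in(("carton",(202,178),.065),("jar",(214,213),.08),("bottle",(405,160),.18),("ring",(389,206),.035)): print(n,ray(c,uv,z))
E
```

```text
green (array([ 0.68540558, -0.08374094]), np.float32(-4.0704017), array([0.0269217 , 0.37597302]))
barrel@.049 (array([ 0.58461816, -0.10059835]), np.float32(-0.511105), array([0.04511668, 0.2019008 ])) (array([ 0.58700427, -0.10232978]), np.float32(-0.5110268), array([0.04559759, 0.20405312])) [271 175] [339 190]
carton [[0.59273054 0.20393008 0.065     ]]
jar [[0.48841802 0.16559803 0.08      ]]
bottle [[ 0.62794647 -0.35734416  0.18      ]]
ring [[ 0.51808454 -0.35239502  0.035     ]]
```

Call:
{"method": "step_arm", "body": {"targets": "0 0 0 -6.5;0 0 0 -6.5;0 0 0 -6.5;0 0 0 -6.5;0 0 0 0;0 0 0 0", "claw": 0}}

```text
time_s: 0.65
tcp_pos: [0.2466, 0.574, 0.2222]
ee_rot: [[0.999, 0.045, -0.0], [0.045, -0.999, -0.001], [-0.0, 0.001, -1.0]]
wrist_force: [-0.3, 0.5, -0.2]
gripper_width: 0.636
gripper_force: 0.0
```

Call:
{"method": "step_arm", "body": {"targets": "1.4 3.4 0 0;1.4 3.4 0 0;1.4 3.4 0 0;1.4 3.4 0 0;1.4 3.4 0 0;1.4 3.4 0 0;1.4 3.4 0 0;1.4 3.4 0 0;1.4 3.4 0 0;1.4 3.4 0 0"}}

```text
time_s: 1.48
tcp_pos: [0.4031, 0.2396, 0.2228]
ee_rot: [[0.999, 0.046, 0.0], [0.046, -0.999, 0.0], [0.0, -0.0, -1.0]]
wrist_force: [0.9, -0.1, -0.8]
gripper_width: 0.008
gripper_force: 0.0
```

Call:
{"method": "step_arm", "body": {"targets": "1.4 3.4 0 0;1.4 3.4 0 0;1.4 3.4 0 0;1.4 3.4 0 0;1.4 3.4 0 0;1.4 3.4 0 0;1.4 3.4 0 0;1.4 3.4 0 0;1.4 3.4 0 0;1.4 3.4 0 0;0 0 0 0;0 0 0 0"}}

```text
time_s: 2.48
tcp_pos: [0.5591, -0.0933, 0.2217]
ee_rot: [[0.999, 0.042, -0.001], [0.042, -0.999, 0.0], [-0.001, -0.0, -1.0]]
wrist_force: [-0.7, 0.5, -0.1]
gripper_width: 0.004
gripper_force: 0.0
```

```bash
python3 - <<'E'
from h import *
c=cap("wrist"); cv2.imwrite("pics/w1.png",c["frame"]); print(sense()["tcp_pos"],c["eye"],np.round(c["rotation"],2).tolist(),c["f"])
E
```

```text
[ 0.55871927 -0.09220593  0.22196757] [ 0.63802346 -0.08936795  0.38501493] [[0.04, -0.96, -0.29], [-1.0, -0.04, -0.01], [-0.0, 0.29, -0.96]] 278.73456294033053
```

View pics/w1.png

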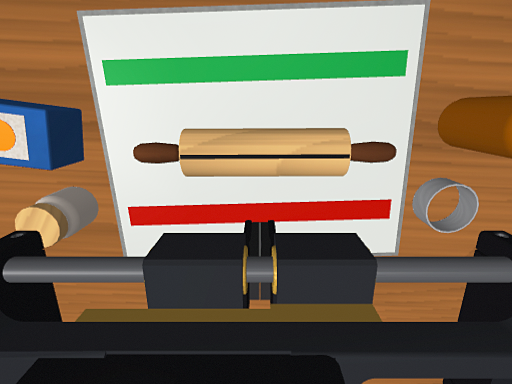

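The wrist view shows the pin clearly (barrel cols 180–350, rows 128–177, black line at row ~156), the green strip at rows 51–86 and the closed fingertip at about (260,222).

```bash
cat >> h.py <<'E'
def axis(c,m):
    "axis points at z=.034 from bisectors of the barrel's upper and lower outline, by image column"
    lo,hi=m[:,0].min()+6,m[:,0].max()-6; A=[]
    for u in range(lo,hi):
        v=m[m[:,0]==u,1]; D=ray(c,[[u,v.min()-.5],[u,v.max()+.5]],0)-c["eye"]
        d=(D/np.linalg.norm(D,axis=1)[:,None]).sum(0); A.append(c["eye"]+d*(.034-c["eye"][2])/d[2])
    return np.array(A)
def look(name,save=None):
    c=cap(name); im=c["frame"]; g,b=masks(im)
    if save: cv2.imwrite(save,im)
    v=np.arange(384)[:,None]; u=np.arange(512)[None]
    if name=="wrist": g&=(v<215); R=(v<228)&(u>110)&(u<420)
    else: g&=(v>100)&(u>225)&(u<370); R=(v>130)&(v<235)&(u>240)&(u<365)
    G=line(ray(c,big(g),.004))
    m=big(cv2.morphologyEx((b&R).astype(np.uint8),cv2.MORPH_CLOSE,np.ones((9,9))))
    A=axis(c,m); k=np.polyfit(A[:,1],A[:,0],1)
    ends=ray(c,[[m[:,0].min(),np.median(m[:,1])],[m[:,0].max(),np.median(m[:,1])]],.045)[:,1]
    yc=ends.mean(); P=np.array([np.polyval(k,yc),yc]); h=np.degrees(np.arctan(k[0]))
    a=np.radians(G[1]); t=np.array([np.cos(a),-np.sin(a)]); ax=np.array([np.sin(a),np.cos(a)])
    print(name,"green",G[0].round(4),round(float(G[1]),2),G[2],"pin",P.round(4),"head",round(h,2),"| to go",((G[0]-P)@t).round(4),"axial",((G[0]-P)@ax).round(4), "ends",ends.round(3),m.min(0),m.max(0))
    return c
E
python3 - <<'E'
from h import *
c=look("wrist"); look("top")
im=c["frame"]; 
uv=[]
for u in range(190,345,5):
    v=135+np.argmin(im[135:172,u].sum(1)); uv.append((u,v))
L=ray(c,uv,.064); k=np.polyfit(L[:,1],L[:,0],1); print("line: x at y=-.1",np.polyval(k,-.1),"head",np.degrees(np.arctan(k[0])))
E
```

```text
wrist green [ 0.6843 -0.0803] -4.1 [0.02901759 0.38138571] pin [ 0.5817 -0.0975] head -2.38 | to go 0.1036 axial 0.0097 ends [ 0.007 -0.202] [180 128] [351 175]Traceback (most recent call last):
  File "<stdin>", line 2, in <module>
  File "h.py", line 39, in look
    A=axis(c,m); k=np.polyfit(A[:,1],A[:,0],1)
                              ~^^^^^
IndexError: too many indices for array: array is 1-dimensional, but 2 were indexed
```

Call:
{"method": "step_arm", "body": {"targets": "0.7 1.2 0 0;0.8 1.1 1 0;0 0 3 0;0 0 3 0;0 0 3 0;0 0 2 0;0 0 1.5 0;0 0 0.8 0;0 0 0 0;0 0 0 0;0 0 0 0"}}

```text
time_s: 3.55
tcp_pos: [0.5762, -0.1138, 0.0806]
ee_rot: [[0.999, 0.048, 0.002], [0.048, -0.999, -0.0], [0.002, 0.0, -1.0]]
wrist_force: [-0.3, -0.3, -0.2]
gripper_width: 0.006
gripper_force: 0.0
```

Call:
{"method": "step_arm", "body": {"targets": "0 0 0.8 0;0 0 0.3 0;0 0 0.1 0;0 0 0 0;0 0 0 0"}}

```text
time_s: 3.97
tcp_pos: [0.5751, -0.1138, 0.0677]
ee_rot: [[0.999, 0.048, 0.0], [0.048, -0.999, -0.0], [0.0, 0.0, -1.0]]
wrist_force: [-0.3, 0.7, -0.7]
gripper_width: 0.003
gripper_force: 0.0
```

Call:
{"method": "step_arm", "body": {"targets": "0 0 0.15 0;0 0 0.1 0;0 0 0 0;0 0 0 0"}}

```text
time_s: 4.3
tcp_pos: [0.5751, -0.1138, 0.065]
ee_rot: [[0.999, 0.048, -0.0], [0.048, -0.999, -0.0], [-0.0, 0.0, -1.0]]
wrist_force: [-0.1, -0.3, 0.8]
gripper_width: 0.006
gripper_force: 0.0
```

Call:
{"method": "step_arm", "body": {"targets": "0 0 0.1 0;0 0 0 0;0 0 0 0"}}

```text
time_s: 4.55
tcp_pos: [0.5755, -0.1138, 0.0644]
ee_rot: [[0.999, 0.048, 0.001], [0.048, -0.999, -0.0], [0.001, 0.0, -1.0]]
wrist_force: [-0.3, 1.3, 1.8]
gripper_width: 0.008
gripper_force: 0.9
```

Call:
{"method": "step_arm", "body": {"targets": "0 0 0.1 0;0 0 0 0;0 0 0 0"}}

```text
time_s: 4.8
tcp_pos: [0.5764, -0.1138, 0.0643]
ee_rot: [[0.999, 0.049, 0.003], [0.049, -0.999, -0.0], [0.003, 0.0, -1.0]]
wrist_force: [0.1, 0.4, 5.8]
gripper_width: 0.001
gripper_force: 2.5
```

Call:
{"method": "step_arm", "body": {"targets": "0.1 0 0 0;0.2 0 0 0;0.3 0 0 0;0.3 0 0 0;0.3 0 0 0;0.3 0 0 0;0.3 0 0 0;0.3 0 0 0;0.2 0 0 0;0.1 0 0 0;0 0 0 0;0 0 0 0"}}

```text
time_s: 5.8
tcp_pos: [0.6004, -0.1127, 0.0644]
ee_rot: [[0.999, 0.049, 0.003], [0.049, -0.999, -0.0], [0.003, 0.001, -1.0]]
wrist_force: [-0.1, -0.0, 4.2]
gripper_width: 0.003
gripper_force: 2.6
```

```bash
python3 - <<'E'
from h import *
look("wrist","pics/w2.png")
E
```

```text
wrist green [ 0.6848 -0.0881] -4.1 [0.02956702 0.36746771] pin [ 0.6077 -0.1051] head -2.63 | to go 0.0782 axial 0.0114 ends [-0.008 -0.202] [111 187] [390 227]
```

View pics/w2.png

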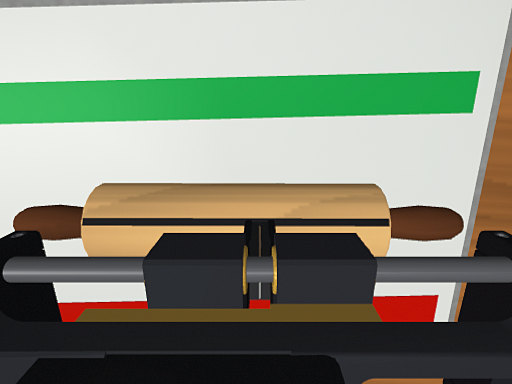

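```bash
cat >> h.py <<'E'
def far(save=None,im=None):
    "pin axis from the barrel's far outline alone (tangent plane 30 mm off the axis), wrist camera"
    c=cap("wrist"); im=c["frame"]
    if save: cv2.imwrite(save,im)
    g,b=masks(im); v=np.arange(384)[:,None]
    m=big(b&(v<262)); lo,hi=np.percentile(m[:,0],[3,97]).astype(int)
    us=np.arange(lo+12,hi-12); vs=np.array([m[m[:,0]==u,1].min()-.5 for u in us])
    ls,s=m[:,0].min(),m[:,0].max()
    k=np.polyfit(us,vs,1); k=np.polyfit(us[abs(vs-np.polyval(k,us))<1.5],vs[abs(vs-np.polyval(k,us))<1.5],1)
    D=ray(c,[[us[0],np.polyval(k,us[0])],[us[-1],np.polyval(k,us[-1])]],0)-c["eye"]
    n=np.cross(D[0],D[1]); n/=np.linalg.norm(n); n*=np.sign(n[0])
    e=c["eye"]; X=lambda y: e[0]+(-.03-n[1]*(y-e[1])-n[2]*(.034-e[2]))/n[0]
    yc=ray(c,[[ls,np.median(vs)+15],[s,np.median(vs)+15]],.05)[:,1].mean()
    gm=big(g&(v<np.median(vs))); G=ray(c,gm,.004); gk=[]
    for u in range(gm[:,0].min()+10,gm[:,0].max()-10,4):
        q=gm[gm[:,0]==u,1]; gk.append(ray(c,[[u,q.min()-.5],[u,q.max()+.5]],.004).mean(0))
    gk=np.array(gk); gl=np.polyfit(gk[:,1],gk[:,0],1)
    print("pin x",round(X(yc),4),"y",round(yc,4),"head",round(np.degrees(np.arctan(X(1)-X(0))),2),"green x there",round(np.polyval(gl,yc),4),"head",round(np.degrees(np.arctan(gl[0])),2),"to go",round(np.polyval(gl,yc)-X(yc),4),"tcp",np.round(sense()["tcp_pos"],4),"barrel cols",ls,s)
E
python3 - <<'E'
from h import *
far()
E
```

```text
pin x 0.5908 y -0.0949 head -2.2 green x there 0.6853 head -4.1 to go 0.0945 tcp [ 0.6003 -0.1127  0.0644] barrel cols 81 390
```

Call:
{"method": "step_arm", "body": {"targets": "0 0 -0.6 0;0 0 -0.6 0;-0.8 1.5 0 0;-0.8 1.5 0 0;0 0 0.6 0;0 0 0.3 0;0 0 0.2 0;0 0 0.12 0;0 0 0 0;0 0 0 0"}}

```text
time_s: 6.73
tcp_pos: [0.5861, -0.1433, 0.0641]
ee_rot: [[0.999, 0.05, 0.003], [0.05, -0.999, -0.001], [0.003, 0.001, -1.0]]
wrist_force: [0.0, -1.8, 5.5]
gripper_width: 0.004
gripper_force: 2.7
```

Call:
{"method": "step_arm", "body": {"targets": "0.1 0 0 0;0.3 0 0 0;0.3 0 0 0;0.3 0 0 0;0.3 0 0 0;0.3 0 0 0;0.3 0 0 0;0.3 0 0 0;0.3 0 0 0;0.1 0 0 0;0 0 0 0;0 0 0 0"}}

```text
time_s: 7.73
tcp_pos: [0.6123, -0.1421, 0.0643]
ee_rot: [[0.999, 0.05, 0.003], [0.05, -0.999, -0.001], [0.003, 0.001, -1.0]]
wrist_force: [0.5, -1.8, 6.3]
gripper_width: 0.005
gripper_force: 3.0
```

```bash
python3 - <<'E'
from h import *
far()
E
```

```text
pin x 0.6027 y -0.0927 head -2.53 green x there 0.685 head -4.11 to go 0.0823 tcp [ 0.6122 -0.1421  0.0643] barrel cols 33 344
```

Call:
{"method": "step_arm", "body": {"targets": "0 0 -0.6 0;0 0 -0.6 0;-0.8 0.6 0 0;-0.8 0.6 0 0;0 0 0.6 0;0 0 0.3 0;0 0 0.2 0;0 0 0.1 0;0 0 0 0;0 0 0 0"}}

```text
time_s: 8.62
tcp_pos: [0.596, -0.1551, 0.0635]
ee_rot: [[0.999, 0.049, 0.002], [0.049, -0.999, -0.001], [0.002, 0.001, -1.0]]
wrist_force: [-0.2, -1.1, 5.0]
gripper_width: 0.005
gripper_force: 2.2
```

Call:
{"method": "step_arm", "body": {"targets": "0.1 0 0 0;0.3 0 0 0;0.3 0 0 0;0.3 0 0 0;0.3 0 0 0;0.3 0 0 0;0.3 0 0 0;0.3 0 0 0;0.3 0 0 0;0.3 0 0 0;0.1 0 0 0;0 0 0 0"}}

```text
time_s: 9.62
tcp_pos: [0.626, -0.1537, 0.0643]
ee_rot: [[0.999, 0.049, 0.004], [0.049, -0.999, -0.001], [0.004, 0.001, -1.0]]
wrist_force: [-0.3, -0.9, 6.6]
gripper_width: 0.006
gripper_force: 3.5
```

```bash
python3 - <<'E'
from h import *
far()
E
```

```text
pin x 0.617 y -0.0913 head -2.67 green x there 0.6849 head -4.11 to go 0.0678 tcp [ 0.6259 -0.1537  0.0643] barrel cols 13 325
```

Call:
{"method": "step_arm", "body": {"targets": "0 0 -0.6 0;0 0 -0.6 0;-0.8 0.7 0 0;-0.8 0.7 0 0;0 0 0.6 0;0 0 0.3 0;0 0 0.2 0;0 0 0.1 0;0 0 0 0;0 0 0 0"}}

```text
time_s: 10.5
tcp_pos: [0.6093, -0.1684, 0.0632]
ee_rot: [[0.999, 0.048, 0.001], [0.048, -0.999, -0.001], [0.001, 0.001, -1.0]]
wrist_force: [0.0, -2.8, 2.3]
gripper_width: 0.005
gripper_force: 1.3
```

Call:
{"method": "step_arm", "body": {"targets": "0.1 0 0 0;0.3 0 0 0;0.3 0 0 0;0.3 0 0 0;0.3 0 0 0;0.3 0 0 0;0.3 0 0 0;0.3 0 0 0;0.3 0 0 0;0.3 0 0 0;0.1 0 0 0;0 0 0 0"}}

```text
time_s: 11.5
tcp_pos: [0.6397, -0.1671, 0.0643]
ee_rot: [[0.999, 0.049, 0.004], [0.049, -0.999, -0.001], [0.004, 0.001, -1.0]]
wrist_force: [0.3, -1.8, 7.2]
gripper_width: 0.007
gripper_force: 3.1
```

```bash
python3 - <<'E'
from h import *
far()
E
```

```text
pin x 0.6327 y -0.0931 head -2.44 green x there 0.6848 head -4.11 to go 0.0521 tcp [ 0.6396 -0.1671  0.0643] barrel cols 0 303
```

Call:
{"method": "step_arm", "body": {"targets": "0 0 -2 0;-0.8 -1 -3 0;-0.8 -1 -3 0;0 -1.5 -2 0;0 -1.5 0 0;0 0 0 0;0 0 0 0;0 0 0 0"}}

```text
time_s: 12.22
tcp_pos: [0.6187, -0.1175, 0.1612]
ee_rot: [[0.999, 0.048, -0.003], [0.048, -0.999, 0.0], [-0.003, -0.0, -1.0]]
wrist_force: [1.1, 0.4, -0.7]
gripper_width: 0.004
gripper_force: 0.0
```

```bash
python3 - <<'E'
from h import *
far(); look("wrist","pics/w3.png")
E
```

```text
pin x 0.6303 y -0.0933 head -2.36 green x there 0.685 head -4.11 to go 0.0547 tcp [ 0.6187 -0.1178  0.1612] barrel cols 134 341
wrist green [ 0.684  -0.0802] -4.11 [0.02912179 0.38194342] pin [ 0.6329 -0.093 ] head -2.64 | to go 0.0519 axial 0.0091 ends [ 0.013 -0.199] [133 141] [341 195]
```

View pics/w3.png

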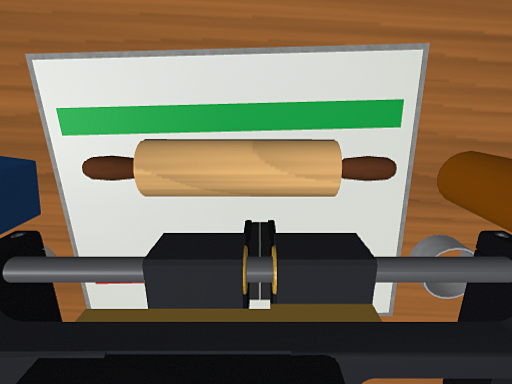

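Call:
{"method": "step_arm", "body": {"targets": "0.3 2.4 1 0;0.4 2.5 2 0;0 0 3 0;0 0 2 0;0 0 1.2 0;0 0 0.5 0;0 0 0.2 0;0 0 0.1 0;0 0 0.05 0;0 0 0 0;0 0 0 0"}}

```text
time_s: 13.23
tcp_pos: [0.63, -0.1668, 0.0642]
ee_rot: [[0.999, 0.049, 0.004], [0.049, -0.999, -0.001], [0.004, 0.001, -1.0]]
wrist_force: [-0.3, -2.5, 6.2]
gripper_width: 0.005
gripper_force: 2.9
```

Call:
{"method": "step_arm", "body": {"targets": "0.6 0 0 0;0.6 0 0 0;0.4 0 0 0;0.3 0 0 0;0.2 0 0 0;0.2 0 0 0;0.1 0 0 0;0.1 0 0 0;0 0 0 0"}}

```text
time_s: 13.98
tcp_pos: [0.6551, -0.1657, 0.0644]
ee_rot: [[0.999, 0.049, 0.004], [0.049, -0.999, -0.001], [0.004, 0.002, -1.0]]
wrist_force: [0.1, -0.6, 6.1]
gripper_width: 0.004
gripper_force: 2.9
```

Call:
{"method": "step_arm", "body": {"targets": "0 0 -2 0;-0.7 -1 -3 0;-0.7 -1 -3 0;0 -1.5 -2 0;0 -1.5 0 0;0 0 0 0;0 0 0 0;0 0 0 0"}}

```text
time_s: 14.65
tcp_pos: [0.6364, -0.1157, 0.1609]
ee_rot: [[0.999, 0.048, -0.003], [0.048, -0.999, 0.0], [-0.003, -0.001, -1.0]]
wrist_force: [-0.3, -0.0, -0.3]
gripper_width: 0.003
gripper_force: 0.0
```

```bash
python3 - <<'E'
from h import *
far(); look("wrist")
E
```

```text
pin x 0.6412 y -0.0926 head -2.32 green x there 0.6852 head -3.9 to go 0.044 tcp [ 0.6365 -0.116   0.1608] barrel cols 135 342
wrist green [ 0.6835 -0.0802] -4.1 [0.02992731 0.38198779] pin [ 0.6433 -0.0929] head -2.14 | to go 0.041 axial 0.0099 ends [ 0.013 -0.199] [135 149] [342 202]
```

Call:
{"method": "step_arm", "body": {"targets": "-0.1 -1.1 1 0;-0.2 -1.1 2 0;0 0 3 0;0 0 2 0;0 0 1.2 0;0 0 0.5 0;0 0 0.2 0;0 0 0.1 0;0 0 0 0;0 0 0 0"}}

```text
time_s: 15.58
tcp_pos: [0.6348, -0.0936, 0.064]
ee_rot: [[0.999, 0.049, 0.004], [0.049, -0.999, 0.0], [0.004, 0.0, -1.0]]
wrist_force: [0.7, 2.7, 5.1]
gripper_width: 0.006
gripper_force: 2.7
```

Call:
{"method": "step_arm", "body": {"targets": "0.1 0 0 0;0.3 0 0 0;0.3 0 0 0;0.3 0 0 0;0.3 0 0 0;0.3 0 0 0;0.3 0 0 0;0.3 0 0 0;0.3 0 0 0;0.2 0 0 0;0.1 0 0 0;0 0 0 0"}}

```text
time_s: 16.58
tcp_pos: [0.6632, -0.0922, 0.0644]
ee_rot: [[0.999, 0.049, 0.005], [0.049, -0.999, 0.0], [0.005, 0.0, -1.0]]
wrist_force: [-0.8, 3.1, 6.6]
gripper_width: 0.004
gripper_force: 3.2
```

Call:
{"method": "step_arm", "body": {"targets": "0 0 -0.6 0;0 0 -0.6 0;-0.7 0 0 0;-0.7 0 0 0;0 0 0.6 0;0 0 0.3 0;0 0 0.2 0;0 0 0.1 0;0 0 0 0;0 0 0 0"}}

```text
time_s: 17.42
tcp_pos: [0.6489, -0.0934, 0.0639]
ee_rot: [[0.999, 0.049, 0.004], [0.049, -0.999, -0.001], [0.004, 0.001, -1.0]]
wrist_force: [-0.5, 0.3, 6.6]
gripper_width: 0.006
gripper_force: 3.3
```

Call:
{"method": "step_arm", "body": {"targets": "0.1 0 0 -0.4;0.3 0 0 -0.4;0.3 0 0 -0.4;0.3 0 0 -0.4;0.3 0 0 -0.4;0.3 0 0 -0.4;0.3 0 0 -0.4;0.3 0 0 -0.4;0.3 0 0 -0.4;0.2 0 0 -0.4;0.1 0 0 0;0 0 0 0"}}

```text
time_s: 18.42
tcp_pos: [0.6772, -0.0921, 0.0644]
ee_rot: [[0.993, 0.119, 0.004], [0.119, -0.993, -0.002], [0.004, 0.003, -1.0]]
wrist_force: [1.0, -1.6, 7.5]
gripper_width: 0.001
gripper_force: 3.5
```

Call:
{"method": "step_arm", "body": {"targets": "0 0 -2 0;-0.7 0 -3 2;-0.7 0 -3 2;0 0 -2 0;0 0 0 0;0 0 0 0;0 0 0 0"}}

```text
time_s: 19.0
tcp_pos: [0.6604, -0.0923, 0.1609]
ee_rot: [[0.999, 0.048, -0.002], [0.048, -0.999, 0.0], [-0.002, -0.001, -1.0]]
wrist_force: [-0.2, -0.1, -0.3]
gripper_width: 0.002
gripper_force: 0.0
```

```bash
python3 - <<'E'
from h import *
far(); look("wrist","pics/w4.png")
E
```

```text
Traceback (most recent call last):
  File "h.py", line 58, in far
    gm=big(g&(v<np.median(vs))); G=ray(c,gm,.004); gk=[]
  File "h.py", line 20, in big
    n,l,st,_=cv2.connectedComponentsWithStats(m.astype(np.uint8)); k=1+np.argmax(st[1:,4]); v,u=np.where(l==k); return np.c_[u,v]
                                                                       ~~~~~~~~~^^^^^^^^^^
ValueError: attempt to get argmax of an empty sequence
```

```bash
python3 - <<'E'
import re
s=open('h.py').read()
i=s.index("    gm=big("); j=s.index('    print("pin x"')
s=s[:i]+"    gl=[-np.tan(np.radians(4.1)),.684-.0803*np.tan(np.radians(4.1))]\n"+s[j:]
s=s.replace("    G=line(ray(c,big(g),.004))","    G=(np.array([.684,-.0803]),-4.1,0)")
open('h.py','w').write(s)
E
python3 - <<'E'
from h import *
far(); look("wrist","pics/w4.png")
E
```

```text
pin x 0.7961 y -0.0805 head -1.58 green x there 0.684 head -4.1 to go -0.1121 tcp [ 0.6603 -0.0924  0.1602] barrel cols 0 511
wrist green [ 0.684  -0.0803] -4.1 0 pin [ 0.7918 -0.0902] head -1.7 | to go -0.1068 axial 0.0176 ends [ 0.049 -0.229] [111   0] [419  92]
```

View pics/w4.png

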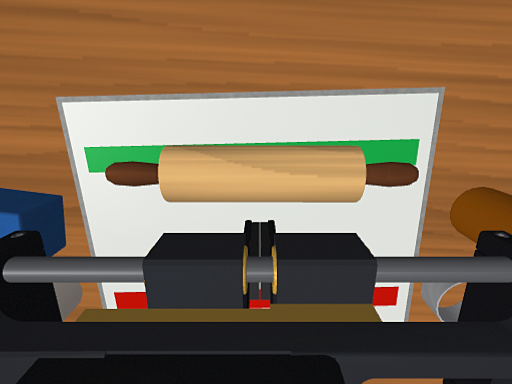

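The pin (barrel cols 160–366, rows 146–202) now covers the near part of the green strip. My mask was catching the table wood, so I'll restrict it to row > 125.

```bash
sed -i 's/(v<228)&(u>110)/(v<228)\&(v>125)\&(u>110)/; s/b&(v<262)/b\&(v<262)\&(v>125)/' h.py; python3 - <<'E'
from h import *
far(); look("wrist")
E
```

```text
pin x 0.668 y -0.0923 head -2.26 green x there 0.6849 head -4.1 to go 0.0168 tcp [ 0.6605 -0.0924  0.1606] barrel cols 158 365
wrist green [ 0.684  -0.0803] -4.1 0 pin [ 0.6695 -0.093 ] head -2.35 | to go 0.0154 axial 0.0116 ends [ 0.013 -0.199] [158 147] [365 201]
```

Call:
{"method": "step_arm", "body": {"targets": "0 0 3 0;0 0 3 0;0 0 2 0;0 0 1.2 0;0 0 0.5 0;0 0 0.2 0;0 0 0.1 0;0 0 0 0;0 0 0 0"}}

```text
time_s: 20.0
tcp_pos: [0.6627, -0.0923, 0.0643]
ee_rot: [[0.999, 0.049, 0.004], [0.049, -0.999, -0.0], [0.004, 0.0, -1.0]]
wrist_force: [0.1, 1.9, 6.0]
gripper_width: 0.005
gripper_force: 2.6
```

Call:
{"method": "step_arm", "body": {"targets": "0.2 0 0 0;0.3 0 0 0;0.3 0 0 0;0.3 0 0 0;0.3 0 0 0;0.3 0 0 0;0.3 0 0 0;0.3 0 0 0;0.3 0 0 0;0.3 0 0 0;0.2 0 0 0;0.1 0 0 0"}}

```text
time_s: 21.0
tcp_pos: [0.6947, -0.0909, 0.0644]
ee_rot: [[0.999, 0.049, 0.004], [0.049, -0.999, -0.0], [0.004, 0.001, -1.0]]
wrist_force: [0.1, 1.4, 5.5]
gripper_width: 0.002
gripper_force: 3.1
```

Call:
{"method": "step_arm", "body": {"targets": "0 0 0 0;0 0 -2 0;-0.7 0 -3 0;-0.7 0 -3 0;0 0 -2 0;0 0 0 0;0 0 0 0;0 0 0 0"}}

```text
time_s: 21.67
tcp_pos: [0.6782, -0.0915, 0.1612]
ee_rot: [[0.999, 0.047, -0.002], [0.047, -0.999, 0.001], [-0.002, -0.001, -1.0]]
wrist_force: [0.3, -0.2, -0.9]
gripper_width: 0.008
gripper_force: 0.0
```

```bash
python3 - <<'E'
from h import *
far(); look("wrist","pics/w5.png"); c=cap("top"); cv2.imwrite("pics/top5.png",cv2.resize(c["frame"][110:250,220:400],None,fx=4,fy=4,interpolation=2))
E
```

```text
pin x 0.6805 y -0.0916 head -2.6 green x there 0.6848 head -4.1 to go 0.0043 tcp [ 0.6781 -0.0915  0.1605] barrel cols 159 364
wrist green [ 0.684  -0.0803] -4.1 0 pin [ 0.682  -0.0928] head -2.59 | to go 0.0029 axial 0.0123 ends [ 0.013 -0.199] [159 151] [365 206]
```

View pics/w5.png

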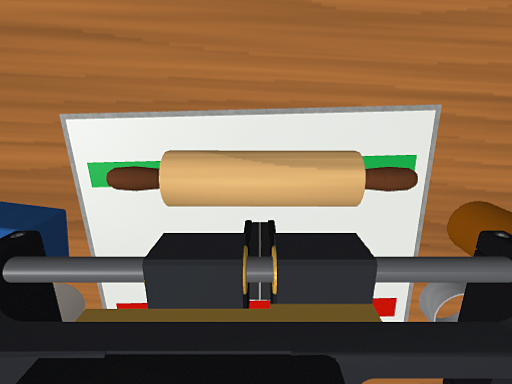

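Call:
{"method": "step_arm", "body": {"targets": "0 3.4 2 0;0 3.4 2 0;0 0 2 0;0 0 2 0;0 0 1.2 0;0 0 0.5 0;0 0 0.2 0;0 0 0.1 0;0 0 0.05 0;0 0 0 0;0 0 0 0"}}

```text
time_s: 22.73
tcp_pos: [0.6845, -0.1598, 0.0644]
ee_rot: [[0.999, 0.05, 0.005], [0.05, -0.999, -0.002], [0.005, 0.002, -1.0]]
wrist_force: [0.3, -2.2, 5.0]
gripper_width: 0.007
gripper_force: 2.7
```

Call:
{"method": "step_arm", "body": {"targets": "0.1 0 0 0;0.2 0 0 0;0.2 0 0 0;0.1 0 0 0;0.1 0 0 0;0 0 0 0;0 0 0 0"}}

```text
time_s: 23.32
tcp_pos: [0.6915, -0.1594, 0.0644]
ee_rot: [[0.999, 0.05, 0.005], [0.05, -0.999, -0.002], [0.005, 0.002, -1.0]]
wrist_force: [-0.2, -1.2, 4.4]
gripper_width: 0.006
gripper_force: 2.7
```

Call:
{"method": "step_arm", "body": {"targets": "0 0 -2 0;-0.5 -3.4 -3 0;-0.5 -3.4 -3 0;0 0 -2 0;0 0 0 0;0 0 0 0;0 0 0 0"}}

```text
time_s: 23.9
tcp_pos: [0.6768, -0.0973, 0.1559]
ee_rot: [[0.999, 0.048, -0.001], [0.048, -0.999, 0.0], [-0.001, -0.0, -1.0]]
wrist_force: [-0.4, -0.0, 0.2]
gripper_width: 0.002
gripper_force: 0.0
```

```bash
python3 - <<'E'
from h import *
far(); look("wrist"); c=cap("scene"); cv2.imwrite("pics/s6.png",cv2.resize(c["frame"][130:260,90:340],None,fx=3,fy=3,interpolation=2))
E
```

```text
pin x 0.6826 y -0.0917 head -2.86 green x there 0.6848 head -4.1 to go 0.0022 tcp [ 0.6765 -0.0976  0.1551] barrel cols 151 361
wrist green [ 0.684  -0.0803] -4.1 0 pin [ 0.6839 -0.0921] head -2.57 | to go 0.001 axial 0.0118 ends [ 0.014 -0.199] [150 148] [361 204]
```

View pics/s6.png

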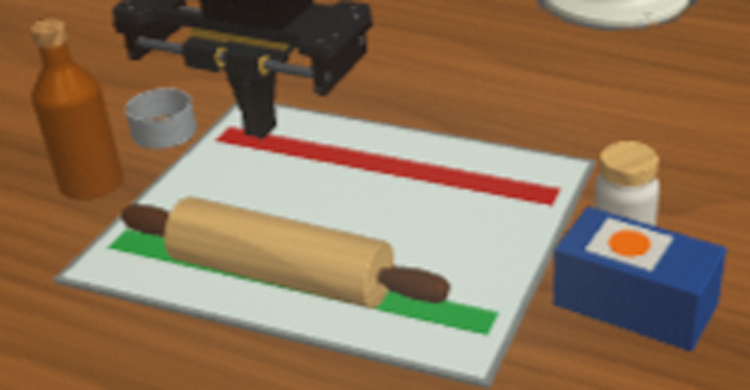

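The pin lies over the green strip, within about 2 mm across it and about 1.4° in heading. I'll raise the hand and hand in.

Call:
{"method": "step_arm", "body": {"targets": "0 0 -2 0;0 0 -2 0;0 0 -2 0;0 0 0 0;0 0 0 0;0 0 0 0"}}

```text
time_s: 24.55
tcp_pos: [0.6766, -0.0977, 0.215]
ee_rot: [[0.999, 0.047, -0.003], [0.047, -0.999, 0.0], [-0.003, -0.001, -1.0]]
wrist_force: [-0.1, 0.1, 0.1]
gripper_width: 0.006
gripper_force: 0.0
```

```bash
python3 -c "
from h import *
print(r.finish_job())"
```

```text
the job is handed in; nothing more can be done
None
```

I rolled the pin onto the green strip by fingertip strokes on top of the barrel, withdrew the hand and handed the job in at about 25 s; the pin rests about 1–2 mm off centre across the strip, about 12 mm off along its length, and about 1.4° out of line, which off-centre strokes barely changed.

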